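# Hang the slide carrier on the draining bar

### The arm

A 7-joint arm with a two-finger parallel gripper is mounted at the origin on the work surface. World frame = base frame: x ahead of the robot, y to its left, z up, the work surface at z = 0. Lengths are in m, angles in rad, forces in N, time in s.
With the tool pointing down it reaches from about 0.4 to 0.85 m from the base axis. Payload 10.4 kg.
Tool frame: the origin (TCP) lies at the very end of the fingers, on their centre line; the grasp point (between the pads) lies 19 mm behind it (manip.grip_point_offset is the distance from the TCP to the grasp point, in m); z points along the fingers, y is the line along which they close (so a half turn about z gives the same grasp; the last joint's range is limited). The gripper opens to 85 mm and grips with 20 to 120 N. Pads are 22 mm wide; open, the fingers measure 114 mm over their backs; the gripper's body (76 mm by 85 mm) begins 54 mm behind the grasp point. The pads swing forward as they close: fully open they stand 13 mm farther back than shut.
Start: joints at [-1.247, 0.332, -0.065, 1.46, 0.022, 1.35, -0.088], TCP at [0.212, 0.588, 0.231] pointing down, gripper open.
Joint ranges: [-2.6, 2.6], [-0.5, 2.12], [-1.47, 1.34], [0.16, 2.42], [-1.27, 4.41], [0.06, 2.06], [-2.6, 2.6]. Speed limits (rad/s): [2.22, 2.22, 2.79, 2.79, 3.14, 3.14, 3.14].

### API

Orientations are given as a unit quaternion [x, y, z, w].
In Python, from workcell import manip gives the robot as it stands. The module is installed in compiled form; this text tells all that it offers.
- The arm moves only by the tool step_arm, never from a script. Its argument "moves" is a list of rows, each a list of 7 numbers: the closure, from 0 (fully open) to 1 (shut), then the shift along the world's x, y, z in mm, then the turn, a rotation vector about the world's x, y, z in rad. In form: [[grip, tx, ty, tz, ax, ay, az], ...]. A call has 1 to 10 rows; each row is the pose to reach, as a shift and turn from the pose commanded when the call began; what a row does not reach only later rows make up. A row lasts 1/10 s, in which the tool goes at most 50 mm and 8.59 degrees, less where a joint would pass 70% of its speed; a pose out of reach is approached as far as the arm can. A call with a gripper value outside its range is refused whole. The fingers move at their own pace and stop on an object; "grip_force" is the grip in N (left out, the last holds). Time passes only in rows, so rows that repeat a pose let the fingers close. It gives the time, the measured TCP pose, the force, the opening and the grip force at its end, in the units of the state.
- manip.get_obs(): the state, without advancing time (a new reading comes with each control period).
- manip.camera(name): name is "scene" or "top" or "wrist"; returns a dict with "image" (420x560x3 uint8, blue, green, red), "K" (3x3 intrinsics, pixels), "dist_coeffs" ([k1, k2, p1, p2, k3] as OpenCV has them; the pictures are not rectified), "rvec" (rotation vector, rad) and "tvec" (3), from world to camera coordinates, as OpenCV has them; the wrist camera has in their place "mount" (4x4, takes a point from camera to tool coordinates, whose origin is the TCP and whose axes are the flange's). Camera axes: x right, y down, z forward; pixel columns grow to the right and rows downward; lengths in m; the calibration is good to about 2 mm. A picture is of the moment at which its call begins: read the wrist's pose just before it. There is no depth.
- manip.hand_in(): hands the job in; it is judged then, once.
The state is a dict: "clock": time; "joint_pos": joint angles; "joint_velocities": joint speeds; "tau": joint torques, N m; "position": TCP position; "ee_rot": TCP orientation; "ft_force": force on the tool from outside, world axes, zero at the start; "torque": the same for the moment, N m; "grip_width": opening from 0.0 (shut) to 1.0 (fully open); "grasp_force": force on a finger pad.
Only numpy, scipy, OpenCV 4.12 (cv2) and the standard library are available. Lean on these libraries where they do the work, as an engineer would, in place of code of your own. Each camera call takes 0.05 s, during which the arm holds its last target. There are 200 camera calls.

### The job

Open the grey tub's lid fully, until it rests on its stop, take the slide carrier out by its tab and hang it by its loop on the draining stand's bar, so that the bar passes through the loop and the carrier hangs upright and free. The bar's height is set anew each day, so feel for it; let the carrier's weight come onto the bar before letting go, never drop it, and leave the other things on the bench where they are.

Things in the scene. Friction and masses are not known exactly. Their poses are not given: they have to be found in the camera images.
- tub: Fixed open-topped grey plastic tub, outside 160 (x) by 160 (y) by 130 mm high, walls and floor 5 mm, under a hinged lid. Origin: centre of its underside; z up; the lid's hinge runs along y on the +x rim, the lid's knob is near the -x rim.
- lid (a joint): Angle of the tub's lid (8 mm thick, covering the tub): 0 closed, 1.85 rad on its stop, leaning back past upright. Left alone below about 1.5 rad it falls shut; well past upright it falls onto its stop.
- lid_handle (a point): Grip point of the lid's knob, about 35 mm out from the lid's outer face; moves with the lid. Its z axis is that of the lid (up when closed). The knob is round, 28 mm across (its head spans 22 to 43 mm out from the lid); it can be pinched from above along the hinge line and then pivots between the fingers as the lid swings.
- lid_hinge (a point): Point on the lid's hinge axis, on the tub's +x rim; the axis is the tub's y axis.
- carrier: White slide carrier, about 0.25 kg, standing in the tub: a basket of glass slides 82 (x) by 92 (y) by 32 mm high, with a rectangular loop on it in the y-z plane and a grip tab on top, 118 mm high in all. Origin: centre of the underside; z up.
- carrier_tab (a point): Centre of the carrier's grip tab, 104 mm above its origin: a flat plate 8 mm thick (carrier x), 30 mm wide (y), 28 mm high, standing on the loop.
- carrier_loop (a point): Centre of the window in the carrier's loop, 58.5 mm above its origin: 80 mm wide (carrier y), 53 mm high (z = 32 to 85 mm). The loop is a strip 12 mm wide in x and 5 mm thick, its top at z = 90 mm. A bar along carrier x passes through.
- stand: Fixed draining stand: steel tray foot 180 (x) by 130 (y) mm, rim 14 mm high. Origin: centre of its underside; z up. A post at x = +70 mm (sleeve 32 mm across, 108 mm high) carries a level steel bar that runs along -x over y = 0 to its free end at x = -75 mm. The loop goes on over the free end and may hang anywhere from x = -60 to +25 mm.
- stand_spot (a point): Point on the stand's foot (8 mm above the table) straight below a good spot of the bar, x = -20 mm. The bar is 20 mm wide (y), 16 mm high; its last 6 mm stand up 8 mm as a lip; the post ends level with the bar. The post telescopes and is clamped: the bar's top is 150 to 220 mm above the table, not measured: feel for it (it bears 30 N).
- slide_box: Bystander: flat blue box, 140 by 90 by 34 mm, between tub and stand. Origin: centre of underside.
- ring_box: Bystander: cardboard box 90 by 150 by 75 mm, towards the far side. Origin: centre of underside.
- bottle: Bystander: amber bottle, 66 mm across, 130 mm high. Origin: centre of underside.
- jar_a: Bystander: glass jar with white lid, 60 mm across, 85 mm high. Origin: centre of underside.
- jar_b: Bystander: glass jar with black lid, 60 mm across, 65 mm high. Origin: centre of underside.
- brush: Bystander: brush 170 mm long lying on the bench. Origin: underside, near its middle.
- beaker: Bystander: white cup, 70 mm across, 90 mm high. Origin: centre of underside.

How it is judged:
On the way, in this order (a step that is already met when the one before it is completed fails the run):
1. the lid rests on its stop (value of joint lid above 1.78 rad), for 0.3 s.
2. the carrier's loop bears on the bar while the fingers still hold it (x of carrier in the frame of stand between -0.065 and 0.03 m and y of carrier in the frame of stand between -0.035 and 0.035 m and height (world z) of carrier between 0.045 and 0.142 m and contact force between carrier and stand above 0.7 N and angle between carrier's own z axis and vertical below 0.2 rad and contact force between the fingers and carrier above 0.5 N), for 0.1 s.
At the end, for the whole second after the job is handed in: Carrier hangs still by its loop, let go, upright within 0.2 rad, x -65 to 30 mm and y within 35 mm in the stand's frame, 45 to 142 mm above the table, bearing on the stand with over 0.7 N; lid within 0.07 rad of its stop; bystanders within 30 mm of where they were (x of carrier in the frame of stand between -0.065 and 0.03 m and y of carrier in the frame of stand between -0.035 and 0.035 m and height (world z) of carrier between 0.045 and 0.142 m and contact force between carrier and stand above 0.7 N and angle between carrier's own z axis and vertical below 0.2 rad and linear speed of carrier below 0.05 m/s and value of joint lid above 1.78 rad and distance of each of slide_box, ring_box, bottle, jar_a, jar_b, brush, beaker from where it was at the start of the episode below 0.03 m); the robot touches nothing.
It fails at once if the carrier falls: it moves faster than 0.3 m/s while no finger touches it (contact force between the fingers and carrier below 0.02 N and linear speed of carrier above 0.3 m/s).
It fails at once if a bystander is pushed more than 30 mm or knocked over (distance of any of slide_box, ring_box, bottle, jar_a, jar_b, brush, beaker from where it was at the start of the episode above 0.03 m).
It also fails if it takes over 72 s, if anything falls off the work surface, if the arm or the gripper's body presses on something with over 40 N, if the wrist force passes 120 N, or if a joint passes its speed limit or range.

## Working session

There is one attempt and no reset: what is moved stays moved. The work goes in short steps, Python scripts to look and compute and a tool call to move; the robot and the scene stay as the last step left them, time stands still between calls to the robot, and variables do not carry over. Pictures are saved under pics/ and viewed, at most 10 in all, crops included, and the job is handed in when it is done.

Besides the shell and the picture viewer there is one more tool, called after "Emit:" by a JSON object that holds its "api" and its "payload". step_arm: Moves the arm, as the interface text tells. Its arguments: {"type":"object","properties":{"moves":{"type":"array","items":{"type":"array","items":{"type":"number"}}},"grip_force":{"type":"number"}},"required":["moves"]}

```bash
mkdir -p pics
cat > h.py <<'E'
import numpy as np,cv2,pickle
from workcell import manip
from scipy.spatial.transform import Rotation as R
def grab(n,f):
    o=manip.get_obs(); c=manip.camera(n); cv2.imwrite(f,c['image'])
    if 'mount' in c:
        T=np.eye(4);T[:3,:3]=R.from_quat(o['ee_rot']).as_matrix();T[:3,3]=o['position']
        W=T@np.array(c['mount'])
    else:
        W=np.eye(4);r=cv2.Rodrigues(np.array(c['rvec'],float))[0];W[:3,:3]=r.T;W[:3,3]=-r.T@np.array(c['tvec'],float).ravel()
    c['W']=W; pickle.dump(c,open(f[:-3]+'pkl','wb')); return c
def load(f): return pickle.load(open(f,'rb'))
def ray(c,uv):
    p=cv2.undistortPoints(np.array(uv,float).reshape(-1,1,2),np.array(c['K'],float),np.array(c['dist_coeffs'],float))[:,0]
    d=np.c_[p,np.ones(len(p))]@c['W'][:3,:3].T
    return c['W'][:3,3],d
def onz(c,uv,z):
    o,d=ray(c,uv); return o+d*((z-o[2])/d[:,2])[:,None]
def proj(c,P):
    V=np.linalg.inv(c['W']);
    return cv2.projectPoints(np.array(P,float).reshape(-1,3),cv2.Rodrigues(V[:3,:3])[0],V[:3,3],np.array(c['K'],float),np.array(c['dist_coeffs'],float))[0][:,0]
E
python3 - <<'E'
from h import *
print(manip.get_obs(),manip.grip_point_offset)
for n in('scene','top','wrist'):
    c=grab(n,f'pics/{n}0.png');print(n,c['W'].round(3).tolist())
E
```

```text
{'clock': 0.0, 'joint_pos': array([-1.24660583,  0.3328933 , -0.06466925,  1.4609383 ,  0.02165599,
        1.34987836, -0.0885025 ]), 'joint_velocities': array([-0.00164435,  0.00061227,  0.00141536, -0.00089315, -0.00033931,
        0.00022085, -0.00066111]), 'tau': array([ 6.85397117e-04, -6.25456309e+01,  4.92303923e-02, -3.91597402e+01,
        1.61922601e-02,  1.01489489e-02,  6.10409029e-05]), 'position': array([0.21234083, 0.58743476, 0.23050392]), 'ee_rot': array([ 1.72526807e-01,  9.85004566e-01, -7.08168178e-04, -5.85322254e-05]), 'ft_force': array([-0.27408806, -0.32855854,  0.20067253]), 'torque': array([ 0.01123463,  0.02549607, -0.04915958]), 'grasp_force': 0.0, 'grip_width': 1.000229956398913} 0.0187
scene [[-0.602, 0.612, -0.514, 1.113], [0.799, 0.476, -0.369, 0.291], [0.019, -0.632, -0.774, 0.951], [0.0, 0.0, 0.0, 1.0]]
top [[-0.008, -0.998, 0.059, 0.519], [-1.0, 0.007, -0.02, -0.092], [0.02, -0.059, -0.998, 1.124], [0.0, 0.0, 0.0, 1.0]]
wrist [[0.34, 0.908, 0.245, 0.15], [0.94, -0.328, -0.09, 0.61], [-0.001, 0.261, -0.965, 0.373], [0.0, 0.0, 0.0, 1.0]]
```

View pics/top0.png

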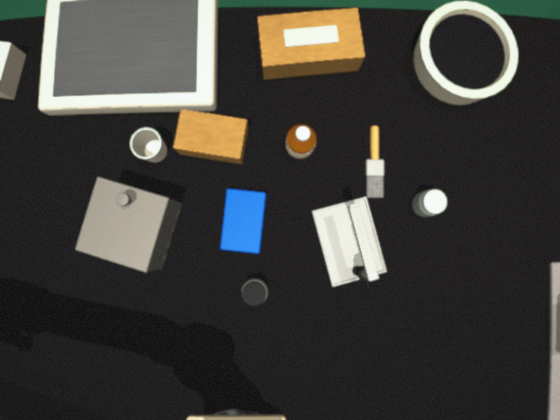

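View pics/scene0.png

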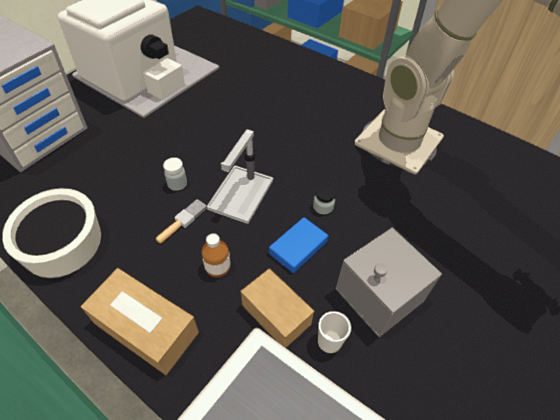

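Top view: the tub is at left (corners ≈ (97,178), (180,200), (150,272), (76,250)), with its knob at (125,198), so the hinge is on the robot's side. The stand is at (350,240), its post at about (358,268) and the bar's free end at about (357,200). The scene view agrees.

Run:
```python
from h import *
t=load('pics/top0.pkl');s=load('pics/scene0.pkl')
print(t['K'])
a=t['image'][165:285,65:190];b=t['image'][185:295,300:400]
a=cv2.resize(a,None,fx=3.2,fy=3.2,interpolation=cv2.INTER_CUBIC);b=cv2.resize(b,None,fx=3.6,fy=3.6,interpolation=cv2.INTER_CUBIC)
H=max(a.shape[0],b.shape[0]);P=lambda i:cv2.copyMakeBorder(i,0,H-i.shape[0],0,0,cv2.BORDER_CONSTANT)
cv2.imwrite('pics/c1.png',np.hstack([P(a),P(b)]))
a=s['image'][220:340,325:450];b=s['image'][120:230,195:290]
a=cv2.resize(a,None,fx=3.2,fy=3.2,interpolation=cv2.INTER_CUBIC);b=cv2.resize(b,None,fx=3.5,fy=3.5,interpolation=cv2.INTER_CUBIC)
H=max(a.shape[0],b.shape[0])
cv2.imwrite('pics/c2.png',np.hstack([P(a),P(b)]))
```

```text
[[481.73986289   0.         282.87114812]
 [  0.         481.73986289 213.7216054 ]
 [  0.           0.           1.        ]]
```

View pics/c1.png

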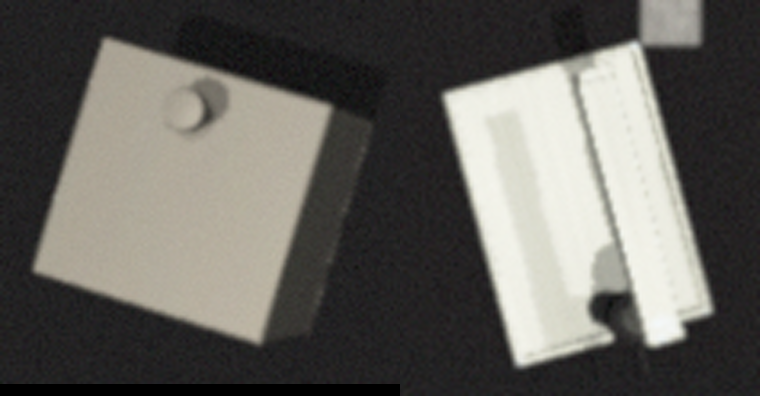

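View pics/c2.png

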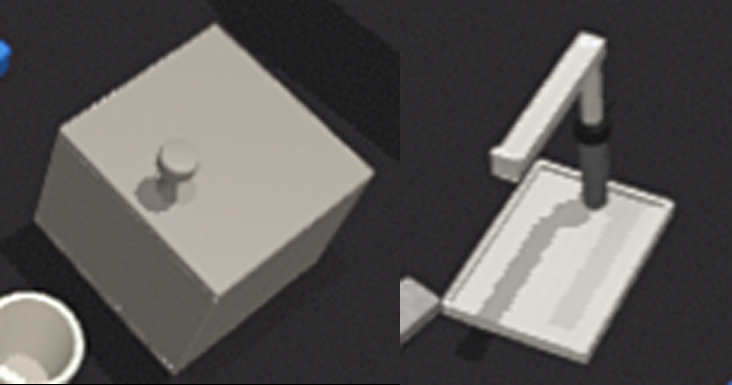

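Crops: lid corners (103,38), (332,104), (262,345), (33,271), with the knob top at (186,108). Tray corners are (443,93), (640,42), (713,312), (518,367). The bar runs from (598,70) to (668,340).

Run:
```python
from h import *
t=load('pics/top0.pkl');s=load('pics/scene0.pkl')
f=lambda q,k,ox,oy:[((x+.5)/k-.5+ox,(y+.5)/k-.5+oy) for x,y in q]
L=onz(t,f([(103,38),(332,104),(262,345),(33,271)],3.2,65,165),.138)
K=onz(t,f([(186,108)],3.2,65,165),.181)
S=onz(t,f([(43,93),(240,42),(313,312),(118,367)],3.6,300,185),.014)
print('lid',L.round(4).tolist(),L.mean(0),'knob',K)
e=lambda a,b:np.degrees(np.arctan2(*(b-a)[1::-1]))
print('tub x yaw',e(L[0],L[3]),e(L[1],L[2]),'edge',[np.linalg.norm(L[i]-L[i-1]) for i in range(4)])
print('stand',S.round(4).tolist(),S.mean(0),e(S[0],S[3]),e(S[1],S[2]),[np.linalg.norm(S[i]-S[i-1]) for i in range(4)])
# scene lid check
print('scene lid',onz(s,f([(213,24),(374,172),(217,298),(62,128)],3.2,325,220),.138).mean(0),'knob',onz(s,f([(179,160)],3.2,325,220),.181))
S2=onz(s,f([(143,165),(42,305),(187,360),(273,205)],3.5,195,120),.014);print('scene stand',S2.mean(0))
# bar triangulate near-end centre / far-end centre
for n,a,b in(('near',(268,341),(194,37)),('far',(198,71),(108,155))):
    o1,d1=ray(t,f([a],3.6,300,185));o2,d2=ray(s,f([b],3.5,195,120))
    A=np.c_[d1[0],-d2[0]];x=np.linalg.lstsq(A,o2-o1,rcond=None)[0]
    print(n,o1+d1[0]*x[0],o2+d2[0]*x[1])
```

```text
lid [[0.6579, 0.2764, 0.138], [0.613, 0.1232, 0.138], [0.4583, 0.1685, 0.138], [0.5058, 0.3219, 0.138]] [0.55875729 0.22250603 0.138     ] knob [[0.60731872 0.20591189 0.181     ]]
tub x yaw 163.35664220100682 163.70614942793694 edge [np.float64(0.15880001060105334), np.float64(0.1596398720339396), np.float64(0.16121524983431196), np.float64(0.16062879940023161)]
stand [[0.5914, -0.1816, 0.014], [0.6236, -0.3101, 0.014], [0.4486, -0.3549, 0.014], [0.4154, -0.2278, 0.014]] [ 0.51978025 -0.26860486  0.014     ] -165.27694669612472 -165.61632990061975 [np.float64(0.18197505845720735), np.float64(0.13243381314441638), np.float64(0.18066626702459943), np.float64(0.131355438604432)]
scene lid [0.55885157 0.22420702 0.138     ] knob [[0.61001746 0.21058766 0.181     ]]
scene stand [ 0.52091445 -0.26209859  0.014     ]
near [ 0.44450144 -0.28835761  0.18959235] [ 0.44239349 -0.28527275  0.18911318]
far [ 0.59068605 -0.25066282  0.1983603 ] [ 0.58759981 -0.24625345  0.1973668 ]
```

Both views agree. The tub is at (0.559,0.223), yaw 163.5°, and the stand at (0.520,-0.267), yaw -165.4°. The bar's top looks to be near 0.19 m. I'll move over the knob.

Emit:
{"api": "step_arm", "payload": {"moves": [[0,40,-38,5,0,0,0.03],[0,80,-76,5,0,0,0.059],[0,115,-110,5,0,0,0.059],[0,150,-144,5,0,0,0.059],[0,185,-178,5,0,0,0.059],[0,220,-212,5,0,0,0.059],[0,255,-246,5,0,0,0.059],[0,290,-280,5,0,0,0.059],[0,325,-313,5,0,0,0.059],[0,360,-346,5,0,0,0.059]], "grip_force": 40}}

```text
clock: 1.15
position: [0.5735, 0.2401, 0.2363]
ee_rot: [0.143, 0.99, 0.0, -0.0]
ft_force: [0.7, 1.7, 0.3]
grip_width: 0.998
grasp_force: 0.0
```

Emit:
{"api": "step_arm", "payload": {"moves": [[0.2,20,-18,-5,0,0,0],[0.3,36,-34,-10,0,0,0],[0.3,36,-34,-10,0,0,0],[0.3,36,-34,-10,0,0,0]]}}

```text
clock: 1.55
position: [0.6082, 0.2078, 0.2258]
ee_rot: [0.144, 0.99, -0.0, -0.0]
ft_force: [0.2, 0.4, 0.1]
grip_width: 0.697
grasp_force: 0.0
```

Run:
```python
from h import *
c=grab('wrist','pics/w1.png');o=manip.get_obs();print(o['position'],o['ee_rot'],o['grip_width'],o['clock'])
print(proj(c,[[.608,.208,.181],[.482,.245,.138]]))
```

```text
[0.60784936 0.20874135 0.22617763] [ 1.42972880e-01  9.89726520e-01  1.93419005e-04 -3.65597994e-04] 0.699753434335971 1.6
[[277.23812389 233.54907394]
 [276.68021875  11.41545234]]
```

View pics/w1.png

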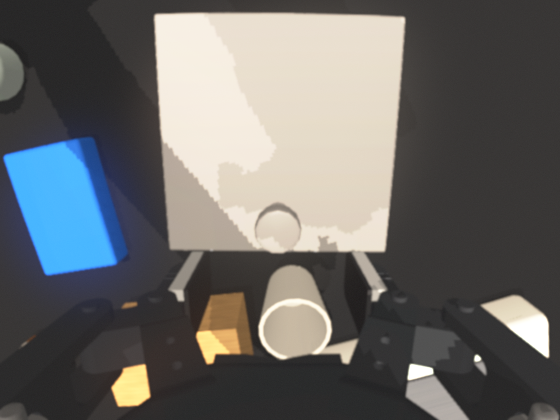

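The knob is at (278,229), within 2 mm of the prediction, and the lid is square to the gripper. I'll descend and pinch.

Emit:
{"api": "step_arm", "payload": {"moves": [[0.3,-2,0,-35,0,0,0],[0.3,-2,0,-70,0,0,0],[0.3,-2,0,-70,0,0,0],[0.8,-2,0,-70,0,0,0],[0.8,-2,0,-70,0,0,0],[0.8,-2,0,-70,0,0,0],[0.8,-2,0,-70,0,0,0]]}}

```text
clock: 2.3
position: [0.6072, 0.2082, 0.1591]
ee_rot: [0.143, 0.99, 0.001, 0.001]
ft_force: [-3.2, -0.8, 5.6]
grip_width: 0.305
grasp_force: 39.1
```

Emit:
{"api": "step_arm", "payload": {"moves": [[0.8,-5,1,12,0,0,0],[0.8,-11,3,25,0,0,0],[0.8,-18,5,37,0,0,0],[0.8,-26,8,48,0,0,0],[0.8,-35,10,58,0,0,0],[0.8,-45,13,67,0,0,0],[0.8,-56,16,75,0,0,0],[0.8,-68,20,82,0,0,0],[0.8,-68,20,82,0,0,0]]}}

```text
clock: 3.2
position: [0.5372, 0.2295, 0.2402]
ee_rot: [0.142, 0.99, 0.001, 0.001]
ft_force: [4.0, 5.2, -0.1]
grip_width: 0.309
grasp_force: 41.5
```

Emit:
{"api": "step_arm", "payload": {"moves": [[0.8,-12,4,5,0,0,0],[0.8,-25,8,9,0,0,0],[0.8,-51,15,14,0,0,0],[0.8,-78,23,12,0,0,0],[0.8,-103,31,6,0,0,0],[0.8,-114,34,1,0,0,0],[0.8,-122,36,-3,0,0,0],[0.8,-130,38,-7,0,0,0],[0.8,-130,38,-7,0,0,0]]}}

```text
clock: 4.1
position: [0.4086, 0.2689, 0.2318]
ee_rot: [0.142, 0.99, 0.003, 0.001]
ft_force: [9.1, 14.7, -4.0]
grip_width: 0.304
grasp_force: 42.0
```

Run:
```python
from h import *
for n in('top',):grab(n,f'pics/{n}1.png')
c=grab('scene','pics/s1.png')
a=cv2.resize(c['image'][100:380,260:540],None,fx=2,fy=2);cv2.imwrite('pics/s1c.png',a)
print(manip.get_obs()['grip_width'],manip.get_obs()['position'])
```

```text
0.30077181526267044 [0.40936281 0.26870975 0.23230246]
```

View pics/s1c.png

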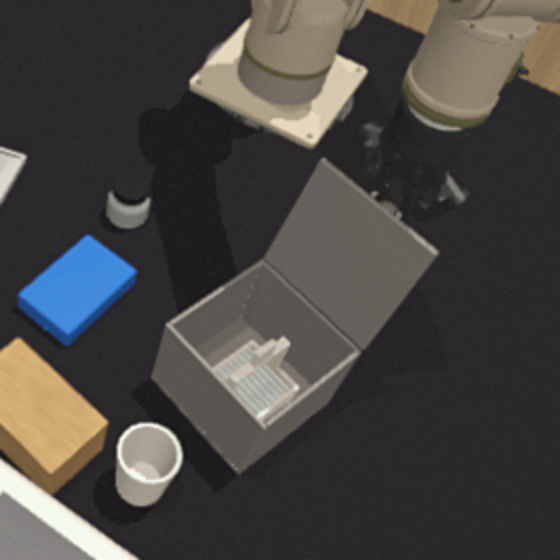

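The lid is leaning back past upright, near its stop. The carrier stands in the tub with its tab on top. I'll ease the lid on, release, and retreat upward.

Emit:
{"api": "step_arm", "payload": {"moves": [[0.8,-5,1,-4,0,0,0],[0.8,-8,2,-6,0,0,0],[0.3,-8,2,-6,0,0,0],[0.3,-8,2,-6,0,0,0],[0.3,-8,2,-6,0,0,0],[0.3,-10,3,20,0,0,0],[0.3,-12,4,60,0,0,0],[0.3,-12,4,110,0,0,0],[0.3,-12,4,130,0,0,0]]}}

```text
clock: 5.1
position: [0.3968, 0.2699, 0.3654]
ee_rot: [0.144, 0.99, 0.002, 0.001]
ft_force: [0.3, 1.2, -0.1]
grip_width: 0.703
grasp_force: 0.0
```

Run:
```python
from h import *
o=manip.get_obs();print(o['position'],o['ft_force'],o['joint_pos'].round(2))
a=grab('top','pics/top2.png')['image'][150:300,50:200];b=grab('scene','pics/s2.png')['image'][200:350,310:460]
cv2.imwrite('pics/c3.png',np.hstack([cv2.resize(i,(400,400),interpolation=cv2.INTER_CUBIC) for i in(a,b)]))
```

```text
[0.39676029 0.26990829 0.36541377] [ 0.2922911   1.17088513 -0.13962462] [-0.81 -0.04  0.11  1.6   0.    1.57  0.59]
```

View pics/c3.png

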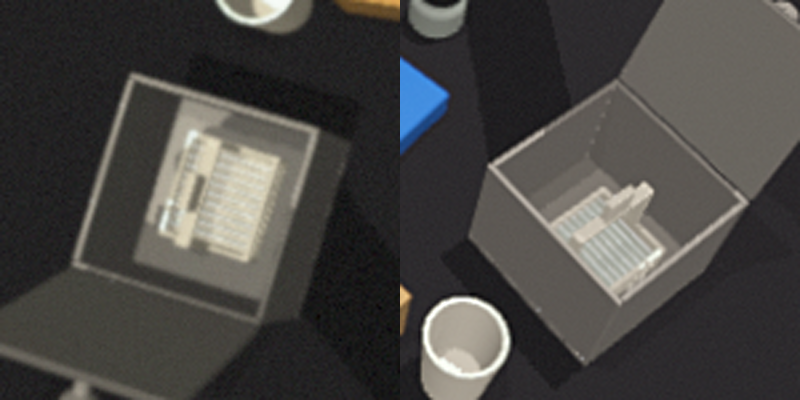

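The lid is on its stop. The carrier stands with its loop plane along world x, so its y is along the tub's x. The gripper's current yaw therefore already suits the tab, which is near (195,190) in the left crop.

Run:
```python
from h import *
t=load('pics/top2.pkl');s=load('pics/s2.pkl')
print(onz(t,[(50+196/2.667,150+190/2.667)],.123), onz(s,[(310+228/2.667,200+205/2.667)],.11))
```

```text
[[0.56457872 0.22214434 0.123     ]] [[0.55964112 0.24032936 0.11      ]]
```

Emit:
{"api": "step_arm", "payload": {"moves": [[0.3,40,-10,0,0,0,0],[0.3,80,-20,0,0,0,0],[0.3,120,-30,0,0,0,0],[0.3,150,-38,-30,0,0,0],[0.3,165,-42,-65,0,0,0],[0.3,165,-42,-75,0,0,0],[0.3,165,-42,-75,0,0,0]]}}

```text
clock: 5.9
position: [0.56, 0.2274, 0.2836]
ee_rot: [0.144, 0.99, -0.001, -0.002]
ft_force: [0.2, -0.2, 0.2]
grip_width: 0.7
grasp_force: 0.0
```

Run:
```python
from h import *
c=grab('wrist','pics/w2.png');o=manip.get_obs();print(o['position'],o['ee_rot'])
print(proj(c,[[.562,.228,.123]]))
```

```text
[0.56042675 0.22812604 0.28589299] [ 1.43116754e-01  9.89705305e-01 -3.80479732e-04 -9.26894996e-04]
[[278.9057643  194.24271611]]
```

View pics/w2.png

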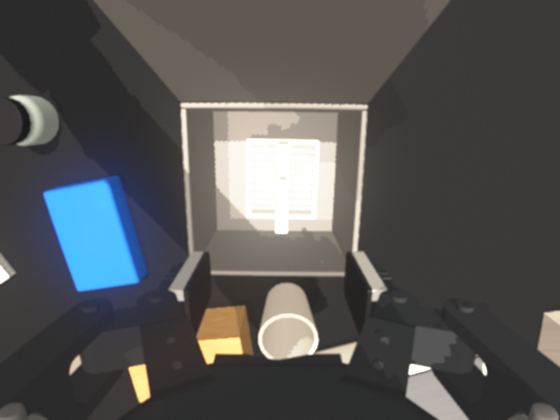

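Run:
```python
from h import *
c=load('pics/w2.pkl')
print('basket',onz(c,[(246,139),(320,139),(318,219),(248,219)],.037).round(4).tolist(),onz(c,[(246,139),(320,139),(318,219),(248,219)],.037).mean(0))
print('loop low end z.095',onz(c,[(282,234)],.095))
a=c['image'][100:250,200:370].astype(float)
a=np.clip((a-150)*2.4,0,255).astype(np.uint8);cv2.imwrite('pics/c4.png',cv2.resize(a,None,fx=4,fy=4,interpolation=cv2.INTER_CUBIC))
```

```text
basket [[0.5081, 0.205, 0.037], [0.5319, 0.2856, 0.037], [0.623, 0.2592, 0.037], [0.5991, 0.1784, 0.037]] [0.56553234 0.23205109 0.037     ]
loop low end z.095 [[0.60935519 0.21741087 0.095     ]]
```

View pics/c4.png

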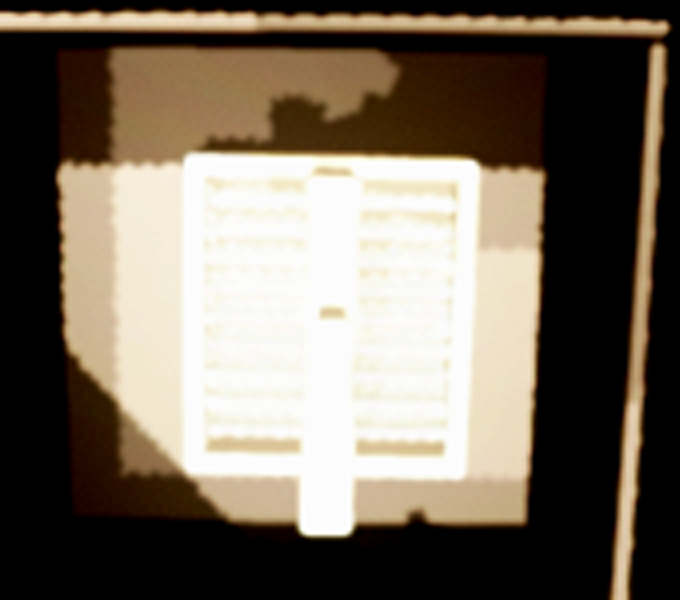

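Basket corners give the tab centre at about (0.565,0.230), with yaw aligned. I'll descend to TCP z≈0.098, just above the loop strip, and grip the tab.

Emit:
{"api": "step_arm", "payload": {"moves": [[0.6,5,2,-40,0,0,0],[0.6,5,2,-80,0,0,0],[0.6,5,2,-120,0,0,0],[0.6,5,2,-150,0,0,0],[0.6,5,2,-170,0,0,0],[0.6,5,2,-182,0,0,0],[0.6,5,2,-186,0,0,0],[0.6,5,2,-186,0,0,0]], "grip_force": 60}}

```text
clock: 6.75
position: [0.5667, 0.2304, 0.1015]
ee_rot: [0.143, 0.99, 0.001, 0.0]
ft_force: [0.1, 0.2, -0.1]
grip_width: 0.402
grasp_force: 0.0
```

Emit:
{"api": "step_arm", "payload": {"moves": [[1,0,0,0,0,0,0],[1,0,0,0,0,0,0],[1,0,0,0,0,0,0],[1,0,0,0,0,0,0],[1,0,0,0,0,0,0],[1,0,0,0,0,0,0]]}}

```text
clock: 7.35
position: [0.5672, 0.2301, 0.1017]
ee_rot: [0.143, 0.99, 0.001, 0.001]
ft_force: [-0.3, -0.5, 6.5]
grip_width: 0.078
grasp_force: 60.8
```

Emit:
{"api": "step_arm", "payload": {"moves": [[1,0,0,10,0,0,0],[1,0,0,25,0,0,0],[1,0,0,45,0,0,0],[1,0,0,70,0,0,0],[1,0,0,95,0,0,0],[1,0,0,125,0,0,0],[1,0,0,155,0,0,0],[1,0,0,185,0,0,0],[1,0,0,200,0,0,0],[1,0,0,200,0,0,0]]}}

```text
clock: 8.35
position: [0.5671, 0.23, 0.3029]
ee_rot: [0.143, 0.99, 0.001, 0.002]
ft_force: [-0.7, -1.1, -4.1]
grip_width: 0.08
grasp_force: 59.6
```

Emit:
{"api": "step_arm", "payload": {"moves": [[1,2,-15,0,0,0,-0.03],[1,5,-40,0,0,0,-0.1],[1,9,-70,0,0,0,-0.18],[1,14,-100,0,0,0,-0.26],[1,18,-130,0,0,0,-0.34],[1,22,-160,0,0,0,-0.42],[1,26,-190,0,0,0,-0.5],[1,30,-220,0,0,0,-0.58],[1,34,-245,0,0,0,-0.65],[1,36,-260,0,0,0,-0.7]]}}

```text
clock: 9.35
position: [0.6025, -0.0339, 0.3004]
ee_rot: [0.478, 0.879, -0.0, 0.0]
ft_force: [-0.4, 1.5, -3.6]
grip_width: 0.077
grasp_force: 59.6
```

Emit:
{"api": "step_arm", "payload": {"moves": [[1,3,-20,0,0,0,-0.04],[1,7,-50,0,0,0,-0.09],[1,11,-80,0,0,0,-0.15],[1,15,-110,0,0,0,-0.2],[1,19,-140,0,0,0,-0.25],[1,23,-170,0,0,0,-0.3],[1,26,-192,0,0,0,-0.328],[1,28,-207,0,0,0,-0.328],[1,28,-207,0,0,0,-0.328]]}}

```text
clock: 10.25
position: [0.6301, -0.2395, 0.2998]
ee_rot: [0.612, 0.791, -0.001, -0.0]
ft_force: [-0.0, -0.5, -3.3]
grip_width: 0.074
grasp_force: 59.6
```

Run:
```python
from h import *
o=manip.get_obs();print(o['position'],o['ee_rot'],o['ft_force'],o['joint_pos'].round(2))
m=R.from_quat(o['ee_rot']).as_matrix();print(np.degrees(np.arctan2(m[1,1],m[0,1])))
c=grab('scene','pics/s3.png');grab('top','pics/top3.png')
b=c['image'][60:250,150:340]
cv2.imwrite('pics/c5.png',cv2.resize(b,None,fx=3,fy=3,interpolation=cv2.INTER_CUBIC))
```

```text
[ 0.63006048 -0.2395214   0.29984496] [ 6.12209467e-01  7.90695356e-01 -6.49784156e-04 -3.45118176e-05] [-0.01513413 -0.5250711  -3.30836911] [-0.1   0.46  0.6   1.23 -0.26  1.53  0.71]
14.501090864617883
```

Emit:
{"api": "step_arm", "payload": {"moves": [[1,1,2,-20,0,0,0],[1,1,2,-45,0,0,0],[1,1,2,-65,0,0,0],[1,1,2,-76,0,0,0],[1,-9,-1,-76,0,0,0],[1,-19,-3,-76,0,0,0],[1,-28,-6,-76,0,0,0],[1,-28,-6,-76,0,0,0]]}}

```text
clock: 11.15
position: [0.6012, -0.2447, 0.226]
ee_rot: [0.612, 0.791, 0.0, 0.001]
ft_force: [-0.4, -0.3, -2.8]
grip_width: 0.08
grasp_force: 59.6
```

Run:
```python
from h import *
o=manip.get_obs();print(o['position'],o['ft_force'])
c=grab('scene','pics/s4.png')
b=c['image'][60:250,130:320]
cv2.imwrite('pics/c6.png',cv2.resize(b,None,fx=3,fy=3,interpolation=cv2.INTER_CUBIC))
```

```text
[ 0.60116906 -0.24472018  0.22596809] [-0.43373409 -0.33396413 -2.83414117]
```

View pics/c6.png

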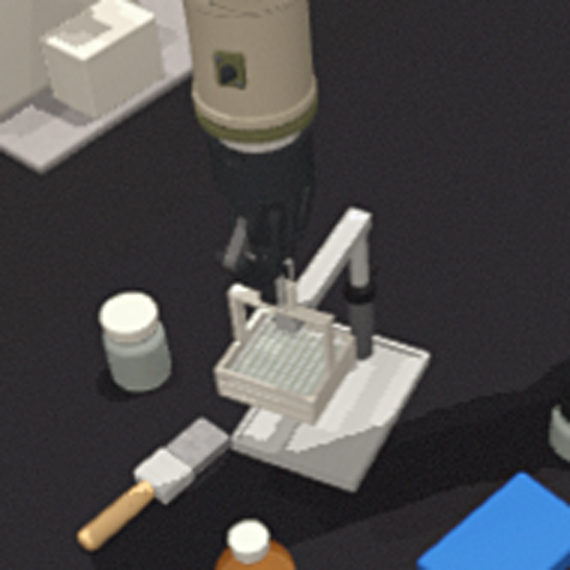

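The carrier hangs upright in the grip, and the bar's end is seen through the loop window at about (288,322), below the loop's top. I'll slide on along the bar.

Emit:
{"api": "step_arm", "payload": {"moves": [[1,-10,-3,0,0,0,0],[1,-21,-6,0,0,0,0],[1,-32,-9,0,0,0,0],[1,-43,-12,0,0,0,0],[1,-53,-14,0,0,0,0],[1,-62,-17,0,0,0,0],[1,-62,-17,0,0,0,0]]}}

```text
clock: 11.9
position: [0.5391, -0.2611, 0.2247]
ee_rot: [0.612, 0.791, 0.0, 0.0]
ft_force: [-0.7, -0.3, -2.3]
grip_width: 0.078
grasp_force: 59.6
```

Emit:
{"api": "step_arm", "payload": {"moves": [[1,0,0,-3,0,0,0],[1,0,0,-6,0,0,0],[1,0,0,-8,0,0,0],[1,0,0,-8,0,0,0]]}}

```text
clock: 12.3
position: [0.5405, -0.2599, 0.2157]
ee_rot: [0.611, 0.791, -0.0, -0.0]
ft_force: [-1.0, -0.6, -2.2]
grip_width: 0.079
grasp_force: 59.6
```

Emit:
{"api": "step_arm", "payload": {"moves": [[1,0,0,-2,0,0,0],[1,0,0,-4,0,0,0],[1,0,0,-6,0,0,0],[1,0,0,-8,0,0,0],[1,0,0,-8,0,0,0],[1,0,0,-8,0,0,0]]}}

```text
clock: 12.9
position: [0.5404, -0.2602, 0.2083]
ee_rot: [0.611, 0.791, 0.0, 0.0]
ft_force: [0.8, -0.5, -3.7]
grip_width: 0.08
grasp_force: 59.6
```

Emit:
{"api": "step_arm", "payload": {"moves": [[1,0,0,-1,0,0,0],[1,0,0,-2,0,0,0],[1,0,0,-3,0,0,0],[1,0,0,-3,0,0,0],[1,0,0,-3,0,0,0]]}}

```text
clock: 13.4
position: [0.5404, -0.2602, 0.2053]
ee_rot: [0.611, 0.791, 0.0, 0.0]
ft_force: [-1.0, 0.1, -2.1]
grip_width: 0.077
grasp_force: 59.6
```

Emit:
{"api": "step_arm", "payload": {"moves": [[1,0,0,-1,0,0,0],[1,0,0,-2,0,0,0],[1,0,0,-3,0,0,0],[1,0,0,-3,0,0,0],[1,0,0,-3,0,0,0]]}}

```text
clock: 13.9
position: [0.5404, -0.2602, 0.2023]
ee_rot: [0.611, 0.791, 0.0, -0.0]
ft_force: [-0.4, 0.2, -3.3]
grip_width: 0.08
grasp_force: 59.6
```

Emit:
{"api": "step_arm", "payload": {"moves": [[1,0,0,-1,0,0,0],[1,0,0,-2,0,0,0],[1,0,0,-2,0,0,0],[1,0,0,-2,0,0,0]]}}

```text
clock: 14.3
position: [0.5406, -0.2603, 0.2018]
ee_rot: [0.611, 0.791, 0.001, 0.0]
ft_force: [-4.3, 3.1, 8.6]
grip_width: 0.076
grasp_force: 61.4
```

Emit:
{"api": "step_arm", "payload": {"moves": [[1,0,0,-1,0,0,0],[1,0,0,-2,0,0,0],[1,0,0,-2,0,0,0],[1,0,0,-2,0,0,0]]}}

```text
clock: 14.7
position: [0.5407, -0.2603, 0.2017]
ee_rot: [0.612, 0.791, 0.001, 0.001]
ft_force: [-9.9, 5.8, 24.8]
grip_width: 0.078
grasp_force: 63.8
```

Contact came at TCP z≈0.2018, so the bar's top is near 0.190. I'll ease off to a light load before opening.

Emit:
{"api": "step_arm", "payload": {"moves": [[1,0,0,1.5,0,0,0],[1,0,0,2.7,0,0,0],[1,0,0,2.7,0,0,0],[1,0,0,2.7,0,0,0]]}}

```text
clock: 15.1
position: [0.5406, -0.2603, 0.2018]
ee_rot: [0.611, 0.791, 0.0, 0.0]
ft_force: [-3.6, 2.1, 7.8]
grip_width: 0.077
grasp_force: 61.1
```

Emit:
{"api": "step_arm", "payload": {"moves": [[1,0,0,0.5,0,0,0],[1,0,0,0.5,0,0,0],[0.85,0,0,0.5,0,0,0],[0.75,0,0,0.5,0,0,0],[0.7,0,0,0.5,0,0,0],[0.7,0,0,0.5,0,0,0],[0.7,0,0,0.5,0,0,0]]}}

```text
clock: 15.8
position: [0.5404, -0.2602, 0.2015]
ee_rot: [0.611, 0.791, 0.0, 0.0]
ft_force: [-0.6, -0.6, -0.1]
grip_width: 0.299
grasp_force: 0.0
```

Emit:
{"api": "step_arm", "payload": {"moves": [[0.6,0,0,5,0,0,0],[0.6,0,0,15,0,0,0],[0.6,0,0,35,0,0,0],[0.6,0,0,65,0,0,0],[0.6,0,0,100,0,0,0],[0.6,0,0,120,0,0,0],[0.6,0,0,120,0,0,0],[0.6,0,0,120,0,0,0],[0.6,0,0,120,0,0,0]]}}

```text
clock: 16.7
position: [0.5401, -0.26, 0.3208]
ee_rot: [0.611, 0.791, -0.0, -0.001]
ft_force: [-1.0, 0.7, -0.2]
grip_width: 0.4
grasp_force: 0.0
```

Run:
```python
from h import *
o=manip.get_obs();print(o['position'],o['ft_force'],o['clock'])
c=grab('scene','pics/s5.png')
b=c['image'][80:330,150:450]
cv2.imwrite('pics/c7.png',cv2.resize(b,None,fx=2.4,fy=2.4,interpolation=cv2.INTER_CUBIC))
d=grab('scene','pics/s6.png');print(np.abs(d['image'].astype(int)-c['image'])[120:250,180:300].mean())
# lid unchanged?
print(np.abs(load('pics/s2.pkl')['image'].astype(int)-c['image'])[200:350,380:500].mean())
```

```text
[ 0.54013365 -0.25996267  0.32082505] [-1.04089302  0.71931598 -0.17356506] 16.7
1.456431623931624
8.572018518518519
```

Run:
```python
from workcell import manip
print(manip.hand_in())
```

```text
the job is handed in; nothing more can be done
None
```

The job is handed in: the lid is open on its stop and the carrier hangs by its loop on the bar (top felt at about 0.19 m), let go only after the bar took its weight. I had used up the picture views, so I judged the final hang and lid by force readings and by comparing images, not by eye.

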